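Clamp a file handle in a spring-return bench press

ROBOT

A 6-joint arm with a two-finger parallel gripper is mounted at the origin on the work surface. World frame = base frame: x ahead of the robot, y to its left, z up, the work surface at z = 0. Lengths are in mm, angles in rad, forces in N, time in s.
With the tool pointing down it reaches from about 350 to 775 mm from the base axis. Payload 7.3 kg.
Tool frame: the origin (TCP) lies on the centre line of the jaws, within the pads' length; the fingertips stand 17 mm ahead of it and the grasp point (between the pads) lies 2 mm behind it; z points along the fingers, y is the line along which they close (so a half turn about z gives the same grasp; the last joint's range is limited). The gripper opens to 92 mm and grips with 3 to 60 N. Pads are 19 mm wide; open, the fingers measure 130 mm over their backs; the gripper's body (75 mm by 190 mm) begins 47 mm behind the grasp point.
Start: joints at [1.132, 0.342, 1.524, -0, 1.275, -0.146], TCP at [151.517, 502.679, 243.741] pointing down, gripper open.
Joint ranges: [-2.53, 2.53], [-0.77, 2.02], [0.04, 2.7], [-1, 4.14], [0.28, 2.66], [-3.11, 3.11]. Speed limits (rad/s): [2.57, 2.57, 3.14, 3.14, 3.14, 3.14].

INTERFACE

Orientations are given as [roll, pitch, yaw] about the fixed x, y, z axes, in that order (R = Rz(yaw) Ry(pitch) Rx(roll)).
In Python, from plant import bot gives the robot as it stands. The module is installed in compiled form; this text tells all that it offers.
- The arm moves only by the shell command python3 -m pendant 'ROWS'. ROWS is JSON, a list of rows, each a list of 3 entries, a list of its own where there are three numbers: the shift along the world's x, y, z as a fraction of full scale, then the turn, a rotation vector about the world's x, y, z as a fraction of full scale, then the opening, from -1 (shut) to 1 (fully open), so that 0 is half open. In form: [[[tx, ty, tz], [rx, ry, rz], claw], ...]. A call has exactly 10 rows; each row shifts and turns the commanded pose from where the row before left it; what a row does not reach is not made up. Full scale, the value 1, is 30 mm for a shift and 0.12 rad for a turn. A row lasts 1/12 s, in which the tool goes at most 41.7 mm and 7.16 degrees, less where a joint would pass 70% of its speed; a pose out of reach is approached as far as the arm can. A call with a number of a shift or a turn outside -1 to 1 is refused whole. A call with a gripper value outside its range is refused whole. The fingers move at their own pace and stop on an object; the grip force is fixed at half the most. Time passes only in rows, so rows that do not move let the fingers close, or fill a call up. It gives the time, the measured TCP pose, the force, the opening and the grip force at its end, in the units of the state.
- bot.get_obs(): the state, without advancing time (a new reading comes with each control period).
- bot.capture(name): name is "scene" or "top"; returns the picture (420x560x3 uint8, blue, green, red); there is no depth.
- bot.camera_params(name): a dict with "fovy" (degrees; the focal length in pixels is half the picture's height over the tangent of half this angle, whatever the lens; pixels are square), "cx", "cy" (the principal point, pixels), "camera_from_world" (4x4, takes a point from world to camera coordinates). Camera axes: x right, y down, z forward; pixel columns grow to the right and rows downward; lengths in mm; the calibration is good to about 2 mm. A picture is of the moment at which its call begins. camera_params takes no time and is no camera call.
- bot.close_job(): hands the job in; it is judged then, once.
The state is a dict: "time": time; "joint_positions": joint angles; "dq": joint speeds; "tau": joint torques, N m; "tool_pos": TCP position; "tcp_rot": TCP orientation; "contact_force": force on the tool from outside, world axes, zero at the start; "moment": the same for the moment, N m; "grip_width": finger opening in mm; "finger_force": force on a finger pad.
Only numpy, scipy, OpenCV 4.12 (cv2) and the standard library are available. Lean on these libraries where they do the work, as an engineer would, in place of code of your own. Each camera call takes 0.05 s, during which the arm holds its last target. There are 200 camera calls.

TASK

Push the blue carrier with the red file handle along the table, without lifting it, straight under the green bench press until its front rests against the two black back stops. Then press the black knob of the spring-return plunger down past its first two clicks to the third (red ring level with the top of the press head), so that the pad clamps the handle, and finish while still holding it down there: do not let go. Leave the cup, jar, scriber, spatula and brass collar where they are.

Things in the scene. Friction and masses are not known exactly. Their poses are not given: they have to be found in the camera images.
- press: Green C-shaped bench press, fixed. Origin on the table, straight below the vertical plunger axis; z up; its open side looks along its own -x (roughly to the robot's left, yaw varies +-0.2 rad), its column stands at x 75 to 125 mm. Head: x -35 to 125 mm, y +-35 mm, underside 110 and top 165 mm above the table. A yellow outline painted on the table marks the carrier's place.
- press_stop (a point): Midway between the ends of the press's two black rubber back stops (18 mm diameter, at y = +-35 mm of the press, 12 mm above the table); they end at x = +50 mm of the press frame. The carrier's front edge goes against them.
- carrier: Loose blue work carrier, 0.5 to 0.9 kg: base plate 160 (x) x 100 (y) x 12 mm, yellow tail block 20 x 100 x 40 mm high across its rear end. Origin on the underside below the red handle's axis: front edge at x +50, rear face of the tail at x -120 mm. Home: its origin at the press's origin, x axes alike. Starts 110 to 180 mm before home, up to 30 mm to the side and 0.12 rad askew.
- carrier_tail (a point): Centre of the flat outer face of the yellow tail block (the face to push on), 20 mm above the table.
- handle_mid (a point): Centre of the red plastic file handle, a loose 85 mm long cylinder of 30 mm diameter with a 20 mm aluminium ferrule, 60 g, lying across the carrier between two grey cheeks 16 mm high; its axis is 27 mm and its top 42 mm above the table.
- knob_top (a point): Centre of the flat top of the black round plunger knob, 52 mm in diameter, 20 mm thick, 235 mm above the table when up; it goes straight down with the plunger, 199 mm at the third click. Nothing stands as high beside it.
- plunger (a joint): Plunger travel in m, 0 = up, positive = pressed down. Clicks at 0.011, 0.025 and 0.036 (white, yellow, red ring on the rod level with the head's top); firm end stop just past the third, at 0.038. No click holds it: a spring always returns it. It takes about 5 N at first and 11 to 17 N near the third. With the carrier home, the pad meets the handle at about 0.028.
- pad: Round black rubber pad at the plunger's lower end, 36 mm in diameter, sprung; origin at the press's origin (on the table) when up, going down with the plunger; its underside is 70 mm above the origin.
- handle: The same red file handle; origin at its centre, y along its length.
- cup: Frosted cup, 72 mm wide, 90 mm high, origin at the centre of its underside. Leave alone.
- jar: Amber jar with white cap, 60 mm wide, 60 mm high, origin at the centre of its underside. Leave alone.
- scriber: Aluminium scribing tool lying on the grey mat, 135 mm long along its x, 12 mm thick, origin in its shank. Leave alone.
- spatula: Stainless spatula lying on the table, 200 mm long along its x. Leave alone.
- collar: Brass collar, 36 mm wide, 14 mm high, on the grey mat (220 x 160 x 3 mm). Leave alone.
Not all that is in view belongs to the job. Of the things shaped like the handle, the red one is meant.

How it is judged:
By the outcome, as a careful person would: the job done as asked, in the order asked, and still so for the second after the job is handed in, while the arm keeps its last pose, push and grip.
It also fails if it takes over 48 s, if anything falls off the work surface, if the arm or the gripper's body presses on something with over 40 N, if the wrist force passes 120 N, or if a joint passes its speed limit or range.

## Working session

There is one attempt and no reset: what is moved stays moved. The work goes in short steps, Python scripts to look and compute and a shell command to move; the robot and the scene stay as the last step left them, time stands still between calls to the robot, and variables do not carry over. Pictures are saved under pics/ and viewed, at most 10 in all, crops included, and the job is handed in when it is done.

```bash
mkdir -p pics; python3 - <<'E'
from plant import bot
import cv2,numpy as np
for n in("scene","top"):
    cv2.imwrite(f"pics/{n}0.png",bot.capture(n)); p=bot.camera_params(n); print(n,p)
o=bot.get_obs(); print({k:np.round(v,3) for k,v in o.items()})
E
```

```text
scene {'fovy': 55.635741248823415, 'cx': 285.1399570800201, 'cy': 212.30035334088555, 'camera_from_world': array([[-8.23102221e-01,  5.67374284e-01,  2.42725187e-02,
         3.95550641e+02],
       [ 2.92195740e-01,  4.59769965e-01, -8.38590024e-01,
        -2.37813749e+01],
       [-4.86954190e-01, -6.83152985e-01, -5.44222028e-01,
         1.50464129e+03],
       [ 0.00000000e+00,  0.00000000e+00,  0.00000000e+00,
         1.00000000e+00]])}
top {'fovy': 45.45783863088364, 'cx': 279.5490253471846, 'cy': 201.9945116807456, 'camera_from_world': array([[ 1.41146567e-02, -9.99894567e-01, -3.41038059e-03,
         3.17120708e+01],
       [-9.97115390e-01, -1.38208763e-02, -7.46316488e-02,
         5.50962011e+02],
       [ 7.45766457e-02,  4.45394308e-03, -9.97205338e-01,
         1.46635468e+03],
       [ 0.00000000e+00,  0.00000000e+00,  0.00000000e+00,
         1.00000000e+00]])}
{'time': np.float64(0.1), 'joint_positions': array([ 1.132,  0.343,  1.525,  0.   ,  1.275, -0.146]), 'dq': array([ 0.   , -0.   , -0.003,  0.   ,  0.001,  0.001]), 'tau': array([ 1.0000e-03, -4.3200e+01, -2.4469e+01,  7.2000e-02,  5.3000e-02,
       -0.0000e+00]), 'tool_pos': array([151.36 , 502.369, 243.109]), 'tcp_rot': array([-3.14 , -0.   ,  2.849]), 'contact_force': array([-0.292,  0.053,  0.855]), 'moment': array([ 0.022,  0.023, -0.015]), 'finger_force': np.float64(0.0), 'grip_width': np.float64(91.868)}
```

View pics/scene0.png

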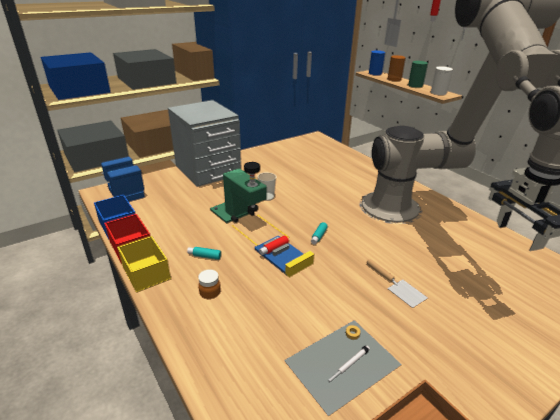

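View pics/top0.png

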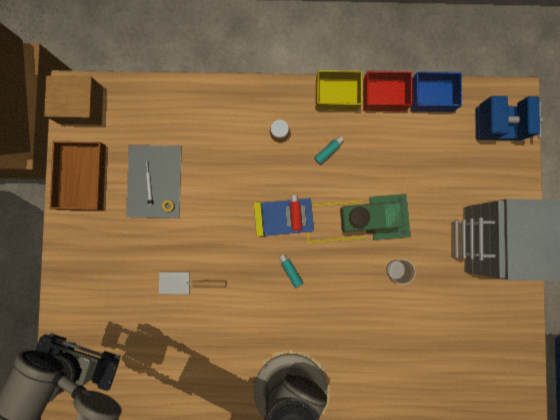

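The top view shows the carrier at about (285,217), with its yellow tail at (259,219) and the red handle at (296,213). The press is at (375,217) with its knob at (359,217). Handle-shaped candidates are teal (328,150), teal (291,270) and red (296,213). The red one, lying on the carrier, fits the description.

```bash
cat > h.py <<'E'
from plant import bot
import cv2,numpy as np
def cast(n,px,z):
    p=bot.camera_params(n); f=210/np.tan(np.radians(p["fovy"])/2); T=p["camera_from_world"]; R=T[:3,:3]; c=-R.T@T[:3,3]
    px=np.atleast_2d(np.asarray(px,float)); d=np.c_[(px[:,0]-p["cx"])/f,(px[:,1]-p["cy"])/f,np.ones(len(px))]@R
    return (c+d*((z-c[2])/d[:,2])[:,None])[:,:2]
def mask(im,lo,hi,roi):
    m=cv2.inRange(cv2.cvtColor(im,cv2.COLOR_BGR2HSV),lo,hi); k=np.zeros_like(m); x0,y0,x1,y1=roi; k[y0:y1,x0:x1]=m[y0:y1,x0:x1]; return k
def big(m): return max(cv2.findContours(m,0,1)[0],key=cv2.contourArea)
def rect(n,c,z):
    w=cast(n,c[:,0,:]+0.0,z).astype(np.float32); (cx,cy),s,a=cv2.minAreaRect(w); b=cv2.boxPoints(((cx,cy),s,a)); return (np.round((cx,cy),1),np.round(s,1),round(a,2),np.round(b,1).tolist())
E
python3 - <<'E'
from h import *
im=bot.capture("top")
roi=(240,185,330,250)
y=mask(im,(20,120,60),(35,255,255),(245,190,268,245)); print("tail",rect("top",big(y),40))
b=mask(im,(100,100,40),(125,255,255),roi); print("blue",rect("top",big(b),12))
r=mask(im,(0,150,60),(8,255,255),roi)|mask(im,(172,150,60),(180,255,255),roi); print("red",rect("top",big(r),40))
g=mask(im,(60,60,20),(95,255,255),(325,185,420,250)); c=big(g); print("green",cv2.boundingRect(c))
k=mask(im,(0,0,0),(180,255,45),(335,195,385,240)); c=big(k); (u,v),rad=cv2.minEnclosingCircle(c); print("knob",u,v,rad,cv2.contourArea(c),cast("top",(u,v),235))
ol=mask(im,(22,130,120),(35,255,255),(304,195,372,250)); pts=cv2.findNonZero(ol)[:,0]; 
for nm,s in(("up",pts[pts[:,1]<215]),("lo",pts[pts[:,1]>=228])):
    w=cast("top",s,0).astype(np.float32); l=cv2.fitLine(w,cv2.DIST_HUBER,0,.01,.01).ravel(); print(nm,len(s),l,np.degrees(np.arctan2(l[1],l[0])))
p=bot.camera_params("top");T=p["camera_from_world"];print(-T[:3,:3].T@T[:3,3])
cv2.imwrite("pics/c1.png",cv2.resize(im[180:255,240:420],None,fx=4.4,fy=4.4,interpolation=2))
E
```

```text
tail (array([498.5, 101.2]), array([100.9,  21.8]), 5.53, [[447.20001220703125, 107.0999984741211], [449.29998779296875, 85.5], [549.7999877929688, 95.19999694824219], [547.7000122070312, 116.9000015258789]])
blue (array([504.9,  47.2]), array([94.4, 83.1]), 6.0, [[453.6000061035156, 83.5999984741211], [462.29998779296875, 0.8999999761581421], [556.2000122070312, 10.800000190734863], [547.5, 93.5]])
red (array([510.2,  -7.8]), array([81.1, 27.7]), 6.34, [[468.3999938964844, 1.5], [471.3999938964844, -26.0], [552.0, -17.100000381469727], [549.0, 10.399999618530273]])
green (366, 196, 43, 43)
knob 369.0 231.0 9.999999747378752e-05 0.0 [[ 464.12897924 -188.41781193]]
up 102 [ 9.3888983e-02 -9.9558270e-01  5.5203308e+02 -1.3265916e+02] -84.61262
lo 141 [ 7.8967482e-02 -9.9687719e-01  4.4368472e+02 -1.2817490e+02] -85.47078
[ 439.56928175   32.79244489 1503.48406733]
```

View pics/c1.png

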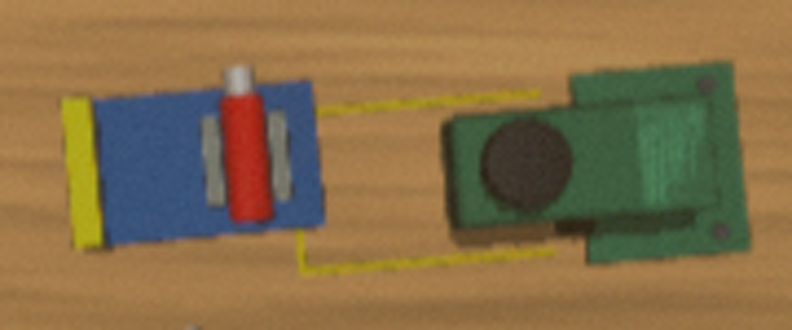

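The crop confirms the single red handle, with its ferrule up-image, sitting between the grey cheeks on the blue carrier.

```bash
python3 - <<'E'
from h import *
im=bot.capture("top")
c=big(mask(im,(0,0,0),(22,110,75),(345,200,375,236))|mask(im,(160,0,0),(180,255,75),(345,200,375,236)));(u,v),r=cv2.minEnclosingCircle(c)
k=cast("top",(u,v),235)[0]; print("knob",u,v,r,k, "crop est",cast("top",(359.8,217),235)[0])
a=np.radians(-85.0);X=np.array([np.cos(a),np.sin(a)]);Y=np.array([-X[1],X[0]])
m=np.array([497.9,-130.4]); print("outline midline lateral of knob", (k-m)@Y)
tail=np.array([497.5,111.5]); 
for o in (k,): print("tail in press", (tail-o)@X,(tail-o)@Y)
# head top rect direction: green edges
g=mask(im,(60,40,15),(95,255,255),(335,185,420,250));cc=big(g);print(rect("top",cc,165))
E
```

```text
knob 359.2864074707031 216.98544311523438 9.763554573059082 [ 499.19490412 -163.82727424] crop est [ 499.1761816  -165.12611476]
outline midline lateral of knob -1.623402296473116
tail in press -274.42729146779993 22.30789858789494
(array([ 503.6, -245.8]), array([108.1, 111.3]), 5.56, [[444.3999938964844, -195.6999969482422], [455.20001220703125, -306.5], [562.7999877929688, -296.0], [552.0, -185.1999969482422]])
```

```bash
python3 -m pendant '[[[0.9,-0.9,0],[0,0,0.32],-0.13],[[0.9,-0.9,0],[0,0,0.32],-0.13],[[0.9,-0.9,0],[0,0,0.32],-0.13],[[0.9,-0.9,0],[0,0,0.32],-0.13],[[0.9,-0.9,0],[0,0,0.32],-0.13],[[0.9,-0.9,0],[0,0,0.32],-0.13],[[0.9,-0.9,0],[0,0,0.32],-0.13],[[0.9,-0.9,0],[0,0,0.32],-0.13],[[0.9,-0.9,0],[0,0,0.32],-0.13],[[0.9,-0.9,0],[0,0,0.32],-0.13]]'
```

```text
time: 1.03
tool_pos: [422.5, 231.1, 243.8]
tcp_rot: [3.141, 0.0, -3.049]
contact_force: [1.7, 1.7, 0.2]
grip_width: 40.2
finger_force: 0.0
```

```bash
python3 -m pendant '[[[0.93,-0.92,0],[0,0,0],-0.13],[[0.93,-0.92,0],[0,0,0],-0.13],[[0.93,-0.92,0],[0,0,0],-0.13],[[0.93,-0.92,0],[0,0,0],-0.13],[[0.93,-0.92,0],[0,0,0],-0.13],[[0.95,-0.95,0],[0,0,0],-0.13],[[0,0,-1],[0,0,0],-0.13],[[0,0,-1],[0,0,0],-0.13],[[0,0,-1],[0,0,0],-0.13],[[0,0,-1],[0,0,0],-0.13]]'
python3 -m pendant '[[[0,0,-1],[0,0,0],-0.13],[[0,0,-1],[0,0,0],-0.13],[[0,0,-0.8],[0,0,0],-0.13],[[0,0,-0.4],[0,0,0],-0.13],[[0,0,0],[0,0,0],-0.13],[[0,0,0],[0,0,0],-0.13],[[0,0,0],[0,0,0],-0.13],[[0,0,0],[0,0,0],-0.13],[[0,0,0],[0,0,0],-0.13],[[0,0,0],[0,0,0],-0.13]]'
```

```text
time: 1.87
tool_pos: [589.4, 65.8, 122.2]
tcp_rot: [3.141, -0.0, -3.051]
contact_force: [0.6, -0.3, -0.1]
grip_width: 39.9
finger_force: 0.0
time: 2.7
tool_pos: [590.1, 66.2, 28.9]
tcp_rot: [-3.141, 0.002, -3.05]
contact_force: [0.4, 0.0, 0.5]
grip_width: 39.7
finger_force: 0.0
```

```bash
python3 -m pendant '[[[0,0,-0.26],[0,0,0],-0.13],[[-0.3,-0.03,0],[0,0,0],-0.13],[[-0.3,-0.03,0],[0,0,0],-0.13],[[-0.2,-0.02,0],[0,0,0],-0.13],[[-0.2,-0.02,0],[0,0,0],-0.13],[[-0.2,-0.02,0],[0,0,0],-0.13],[[-0.2,-0.02,0],[0,0,0],-0.13],[[-0.1,-0.01,0],[0,0,0],-0.13],[[0,0,0],[0,0,0],-0.13],[[0,0,0],[0,0,0],-0.13]]'
cat > m.py <<'E'
from h import *
import sys
im=bot.capture("top")
a=np.radians(-84.9);X=np.array([np.cos(a),np.sin(a)]);Y=np.array([-X[1],X[0]]);O=np.array([500,-164.5])
x0=int(sys.argv[1]);x1=int(sys.argv[2])
y=mask(im,(20,120,60),(35,255,255),(x0,185,x1,250));k=cv2.morphologyEx(y,2,np.ones((3,3)));R=rect("top",big(k),40);c=R[0]-O
print("tail ctr press",c@X,c@Y,"rect",R[:3])
r=mask(im,(0,150,60),(8,255,255),(240,185,400,250))|mask(im,(172,150,60),(180,255,255),(240,185,400,250))
if r.any(): R=rect("top",big(r),38);c=R[0]-O;print("red press",c@X,c@Y,R[:3])
cv2.imwrite(f"pics/{sys.argv[3]}.png",cv2.resize(im[160:265,230:420],None,fx=4,fy=4,interpolation=2))
E
python3 m.py 245 275 c2
```

```text
time: 3.53
tool_pos: [544.0, 61.7, 20.0]
tcp_rot: [3.141, -0.001, -3.05]
contact_force: [-0.6, -0.1, 0.6]
grip_width: 39.8
finger_force: 0.0
tail ctr press -265.0643063651791 23.45556418307791 rect (array([499.8, 101.6]), array([14.6, 17.6]), 0.8)
red press -149.83242749606774 -2.6914068134725486 (array([484. , -15.5]), array([73. , 17.5]), 0.68)
```

View pics/c2.png

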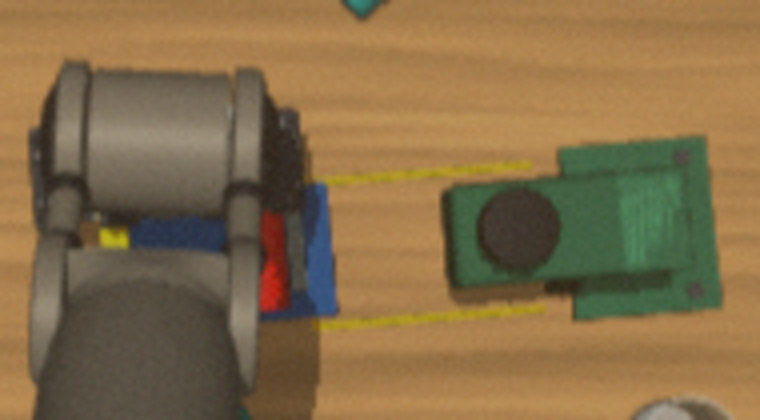

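The arm hides most of the carrier. Its front edge, from (325,183) to (338,315) in the crop, needs about 3 mm more toward -Y, so I'll nudge it and then retreat to look.

```bash
python3 -m pendant '[[[-0.06,-0.01,0],[0,0,0],-0.13],[[-0.06,0,0],[0,0,0],-0.13],[[0,0,0],[0,0,0],-0.13],[[0.2,0.02,0],[0,0,0],-0.13],[[0.5,0.05,0],[0,0,0],-0.13],[[0.8,0.08,0],[0,0,0],-0.13],[[0,0.3,1],[0,0,-0.5],0],[[0,0.3,1],[0,0,-1],0.1],[[0,0.6,1],[0,0,-1],0.1],[[0,0.9,1],[0,0,-1],0.1]]'
python3 -m pendant '[[[-0.5,0.9,0],[0,0,-1],0.1],[[-0.8,0.8,0],[0,0,-1],0.1],[[-0.8,0.6,0],[0,0,-1],0.1],[[-0.8,0,0],[0,0,-1],0.1],[[-0.8,0,0],[0,0,-1],0.1],[[0,0,0],[0,0,-1],0.1],[[0,0,0],[0,0,-1],0.1],[[0,0,0],[0,0,-1],0.1],[[0,0,0],[0,0,-1],0.1],[[0,0,0],[0,0,-0.6],0.1]]'
python3 m.py 245 275 c3
```

```text
time: 4.42
tool_pos: [585.7, 128.0, 140.7]
tcp_rot: [-3.14, -0.002, 2.804]
contact_force: [0.9, 0.4, -0.5]
grip_width: 50.3
finger_force: 0.0
time: 5.25
tool_pos: [474.6, 197.9, 139.9]
tcp_rot: [-3.14, 0.0, 1.655]
contact_force: [0.0, 0.4, 0.7]
grip_width: 50.5
finger_force: 0.0
tail ctr press -265.05981572418983 -1.2426134791332224 rect (array([475.2,  99.4]), array([100.5,  20.9]), 5.53)
red press -155.25024772800845 -0.40072483328108 (array([485.8,  -9.9]), array([82.6, 27.6]), 5.11)
```

View pics/c3.png

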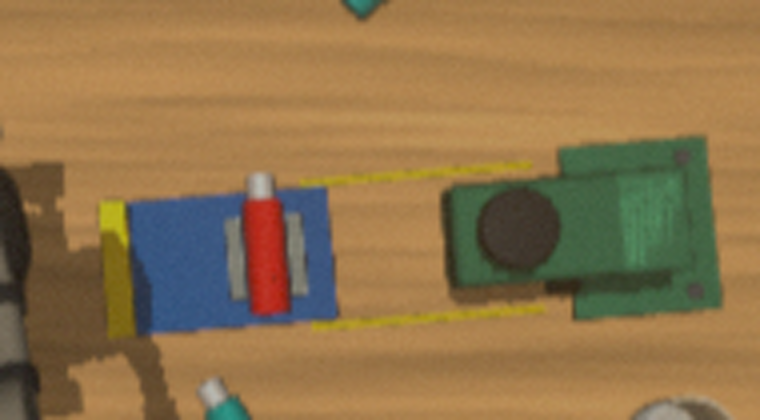

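The carrier is now centred between the outline lines, from (300,183) and (315,325). It is square to the press within 0.5° and has about 155 mm to go.

```bash
python3 -m pendant '[[[-0.23,0,-1],[0,0,0.04],0.1],[[0,0,-1],[0,0,0],0.1],[[0,0,-1],[0,0,0],0.1],[[0,0,-0.5],[0,0,0],0.1],[[0,0,-0.26],[0,0,0],0.1],[[0.04,-0.5,0],[0,0,0],0.1],[[0.07,-0.8,0],[0,0,0],0.1],[[0.045,-0.5,0],[0,0,0],0.1],[[0.02,-0.2,0],[0,0,0],0.1],[[0,0,0],[0,0,0],0.1]]'
python3 -m pendant '[[[0.02,-0.2,0],[0,0,0],0.1],[[0.02,-0.2,0],[0,0,0],0.1],[[0.02,-0.2,0],[0,0,0],0.1],[[0.027,-0.3,0],[0,0,0],0.1],[[0.027,-0.3,0],[0,0,0],0.1],[[0.027,-0.3,0],[0,0,0],0.1],[[0.027,-0.3,0],[0,0,0],0.1],[[0.027,-0.3,0],[0,0,0],0.1],[[0.027,-0.3,0],[0,0,0],0.1],[[0.027,-0.3,0],[0,0,0],0.1]]'
python3 m.py 250 300 c4
```

```text
time: 6.13
tool_pos: [473.9, 137.0, 27.7]
tcp_rot: [3.141, 0.0, 1.664]
contact_force: [0.2, 0.0, -0.2]
grip_width: 50.6
finger_force: 0.0
time: 6.97
tool_pos: [480.7, 56.6, 27.3]
tcp_rot: [3.141, -0.001, 1.666]
contact_force: [-0.8, 4.4, 2.2]
grip_width: 50.8
finger_force: 2.6Traceback (most recent call last):
  File "m.py", line 6, in <module>
    y=mask(im,(20,120,60),(35,255,255),(x0,185,x1,250));k=cv2.morphologyEx(y,2,np.ones((3,3)));R=rect("top",big(k),40);c=R[0]-O
                                                                                                            ~~~^^^
  File "h.py", line 9, in big
    def big(m): return max(cv2.findContours(m,0,1)[0],key=cv2.contourArea)
                       ~~~^^^^^^^^^^^^^^^^^^^^^^^^^^^^^^^^^^^^^^^^^^^^^^^^
ValueError: max() iterable argument is empty
```

```bash
python3 -m pendant '[[[0.027,-0.3,0],[0,0,0],0.1],[[0.027,-0.3,0],[0,0,0],0.1],[[0.027,-0.3,0],[0,0,0],0.1],[[0.027,-0.3,0],[0,0,0],0.1],[[0.027,-0.3,0],[0,0,0],0.1],[[0.02,-0.2,0],[0,0,0],0.1],[[0.01,-0.1,0],[0,0,0],0.1],[[0,0,0],[0,0,0],0.1],[[0,0,0],[0,0,0],0.1],[[0,0,0],[0,0,0],0.1]]'
sed -i 's/^y=mask.*$/y=0/; s/^print("tail.*$//' m.py; python3 m.py 250 300 c4
```

```text
time: 7.85
tool_pos: [485.6, 2.7, 27.0]
tcp_rot: [-3.141, 0.0, 1.666]
contact_force: [1.0, 0.0, -0.4]
grip_width: 50.3
finger_force: 0.0
red press -36.61147196841778 -0.748411855704612 (array([ 496. , -128.1]), array([82.8, 26.9]), 4.76)
```

View pics/c4.png

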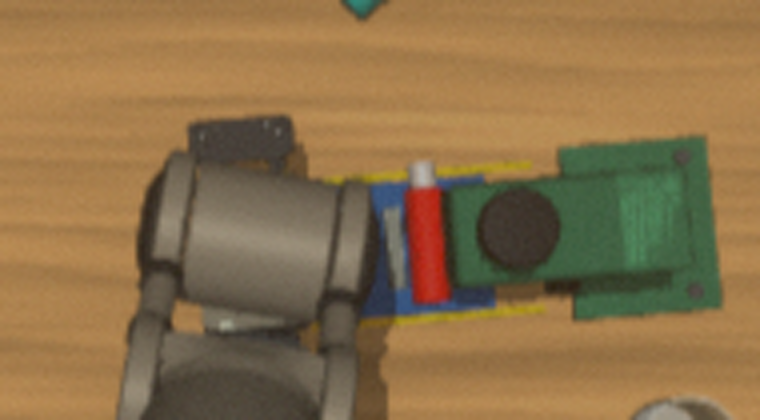

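The carrier is entering under the head, with the red handle at (428,245) in the crop, still square and centred. The wrist has roughly 50 mm of clearance and needs 38 mm.

```bash
python3 -m pendant '[[[0.02,-0.2,0],[0,0,0],0.1],[[0.02,-0.2,0],[0,0,0],0.1],[[0.02,-0.2,0],[0,0,0],0.1],[[0.02,-0.2,0],[0,0,0],0.1],[[0.01,-0.1,0],[0,0,0],0.1],[[0.01,-0.1,0],[0,0,0],0.1],[[0.01,-0.1,0],[0,0,0],0.1],[[0,-0.05,0],[0,0,0],0.1],[[0,-0.05,0],[0,0,0],0.1],[[0,-0.05,0],[0,0,0],0.1]]'
```

```text
time: 8.73
tool_pos: [488.9, -34.7, 27.1]
tcp_rot: [-3.141, 0.0, 1.666]
contact_force: [0.3, 3.4, -1.9]
grip_width: 50.7
finger_force: 1.6
```

```bash
python3 -m pendant '[[[0.004,-0.05,0],[0,0,0],0.1],[[0.004,-0.05,0],[0,0,0],0.1],[[0.004,-0.05,0],[0,0,0],0.1],[[0,0,0],[0,0,0],0.1],[[0,0,0],[0,0,0],0.1],[[0,0,0],[0,0,0],0.1],[[0,0,0],[0,0,0],0.1],[[0,0,0],[0,0,0],0.1],[[0,0,0],[0,0,0],0.1],[[0,0,0],[0,0,0],0.1]]'
```

```text
time: 9.57
tool_pos: [488.7, -35.5, 27.1]
tcp_rot: [-3.141, -0.004, 1.666]
contact_force: [0.5, 24.3, 2.9]
grip_width: 50.6
finger_force: 12.3
```

```bash
python3 -m pendant '[[[0,0.2,0],[0,0,0],0.1],[[-0.04,0.6,0],[0,0,0],0.1],[[-0.08,0.9,0],[0,0,0],0.1],[[0,0.9,0.5],[0,0,0],0.1],[[0,0.5,1],[0,0,0],-0.5],[[0,0,1],[0,0,0],-1],[[0,0,1],[0,0,0],-1],[[0,0,1],[0,0,0],-1],[[0,0,1],[0,0,0],-1],[[0,0,1],[0,0,0],-1]]'
python3 -m pendant '[[[0,0,1],[0,0,0],-1],[[0,0,1],[0,0,0],-1],[[0,0,0],[0,0,0],-1],[[0,0,0],[0,0,0],-1],[[0,0,0],[0,0,0],-1],[[0,0,0],[0,0,0],-1],[[0,0,0],[0,0,0],-1],[[0,0,0],[0,0,0],-1],[[0,0,0],[0,0,0],-1],[[0,0,0],[0,0,0],-1]]'
sed -i '/^cv2.imwrite/d' m.py; cat >> m.py <<'E'
y=mask(im,(20,120,60),(35,255,255),(280,185,345,250));k=cv2.morphologyEx(y,2,np.ones((3,3)))
if k.any(): R=rect("top",big(k),40);c=R[0]-O;print("tail ctr press",c@X,c@Y,"rect",R[:3])
s=bot.capture("scene")
cv2.imwrite(f"pics/{sys.argv[3]}.png",np.vstack([cv2.resize(im[180:250,260:420],(800,350),interpolation=2),cv2.resize(s[155:255,190:350],(400,250),interpolation=2).repeat(1,1) if 0 else cv2.copyMakeBorder(cv2.resize(s[155:255,190:350],(400,250),interpolation=2),0,0,0,400,0)]))
E
python3 m.py 0 0 c5
```

```text
time: 10.4
tool_pos: [485.8, 53.4, 224.0]
tcp_rot: [3.14, 0.001, 1.666]
contact_force: [0.3, 0.3, -0.2]
grip_width: 14.8
finger_force: 0.0
time: 11.23
tool_pos: [485.7, 53.9, 281.7]
tcp_rot: [-3.141, -0.0, 1.666]
contact_force: [-0.7, -0.7, -0.3]
grip_width: 0.4
finger_force: 0.0
red press -0.5516901990400425 -38.80458269230945 (array([ 461.3, -167.4]), array([ 5.8, 23.4]), 0.81)
tail ctr press -110.30940890887477 0.30709310421959657 rect (array([490.5, -54.6]), array([107.9,  26.2]), 0.81)
```

View pics/c5.png

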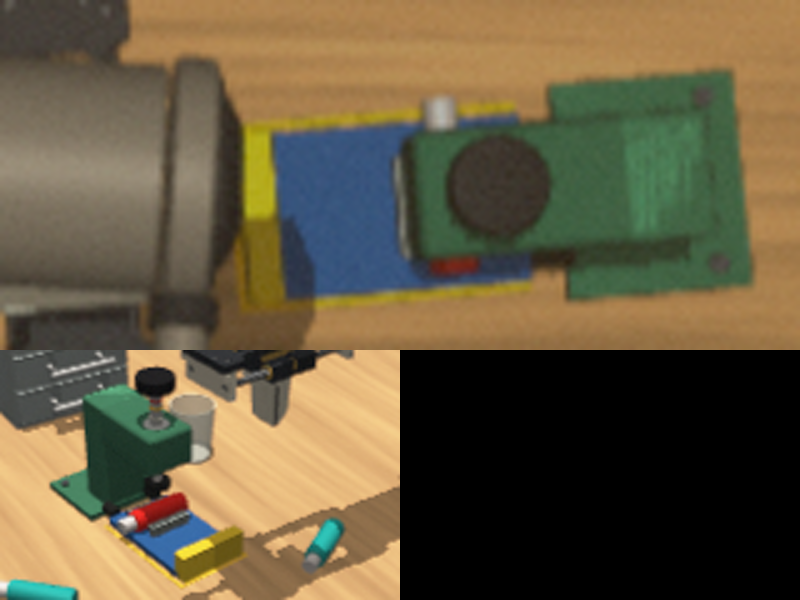

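The carrier is home inside the yellow outline, with the tail centre at -110.3 mm (ideal -110) and the handle under the pad. Next I move over the knob.

```bash
python3 -m pendant '[[[0.06,-0.9,0],[0,0,0],-1],[[0.06,-0.9,0],[0,0,0],-1],[[0.06,-0.9,0],[0,0,0],-1],[[0.06,-0.9,0],[0,0,0],-1],[[0.06,-0.9,0],[0,0,0],-1],[[0.06,-0.9,0],[0,0,0],-1],[[0.06,-0.9,0],[0,0,0],-1],[[0.06,-0.9,0],[0,0,0],-1],[[0,-0.08,-0.3],[0,0,0],-1],[[0,0,-0.3],[0,0,0],-1]]'
python3 -m pendant '[[[0,0,-0.2],[0,0,0],-1],[[0,0,-0.1],[0,0,0],-1],[[0,0,-0.1],[0,0,0],-1],[[0,0,-0.1],[0,0,0],-1],[[0,0,-0.1],[0,0,0],-1],[[0,0,-0.1],[0,0,0],-1],[[0,0,0],[0,0,0],-1],[[0,0,0],[0,0,0],-1],[[0,0,0],[0,0,0],-1],[[0,0,0],[0,0,0],-1]]'
```

```text
time: 12.17
tool_pos: [500.2, -165.9, 263.6]
tcp_rot: [3.141, 0.0, 1.663]
contact_force: [-0.7, 0.6, 0.1]
grip_width: 0.4
finger_force: 0.0
time: 13.0
tool_pos: [500.3, -164.0, 243.5]
tcp_rot: [3.141, -0.0, 1.666]
contact_force: [-1.1, 3.1, 4.8]
grip_width: 0.4
finger_force: 2.3
```

```bash
python3 -m pendant '[[[0,0,-0.1],[0,0,0],-1],[[0,0,-0.1],[0,0,0],-1],[[0,0,-0.1],[0,0,0],-1],[[0,0,-0.1],[0,0,0],-1],[[0,0,-0.1],[0,0,0],-1],[[0,0,-0.1],[0,0,0],-1],[[0,0,-0.1],[0,0,0],-1],[[0,0,-0.1],[0,0,0],-1],[[0,0,0],[0,0,0],-1],[[0,0,0],[0,0,0],-1]]'
```

```text
time: 13.83
tool_pos: [500.4, -164.0, 220.3]
tcp_rot: [3.14, -0.0, 1.666]
contact_force: [-2.3, 3.8, 11.9]
grip_width: 0.4
finger_force: 5.4
```

```bash
python3 -m pendant '[[[0,0,-0.05],[0,0,0],-1],[[0,0,-0.05],[0,0,0],-1],[[0,0,-0.05],[0,0,0],-1],[[0,0,-0.05],[0,0,0],-1],[[0,0,0],[0,0,0],-1],[[0,0,0],[0,0,0],-1],[[0,0,0],[0,0,0],-1],[[0,0,0],[0,0,0],-1],[[0,0,0],[0,0,0],-1],[[0,0,0],[0,0,0],-1]]'
```

```text
time: 14.67
tool_pos: [500.4, -164.1, 215.1]
tcp_rot: [3.14, 0.0, 1.666]
contact_force: [-5.4, 4.8, 16.6]
grip_width: 0.5
finger_force: 8.0
```

```bash
python3 -m pendant '[[[0,0,-0.05],[0,0,0],-1],[[0,0,-0.03],[0,0,0],-1],[[0,0,0],[0,0,0],-1],[[0,0,0],[0,0,0],-1],[[0,0,0],[0,0,0],-1],[[0,0,0],[0,0,0],-1],[[0,0,0],[0,0,0],-1],[[0,0,0],[0,0,0],-1],[[0,0,0],[0,0,0],-1],[[0,0,0],[0,0,0],-1]]'
python3 m.py 0 0 c6
python3 - <<'E'
from h import *
s=bot.capture("scene");cv2.imwrite("pics/c7.png",cv2.resize(s[150:280,190:350],(800,600),interpolation=2))
E
```

```text
time: 15.5
tool_pos: [500.5, -164.1, 214.1]
tcp_rot: [3.138, 0.001, 1.666]
contact_force: [-8.8, 7.4, 24.6]
grip_width: 0.2
finger_force: 12.6
red press -1.9124103518565352 -37.177179648893635 (array([ 462.8, -165.9]), array([2.9, 2.9]), 0.81)
tail ctr press -111.74649316889509 -1.1710100145112854 rect (array([488.9, -53.3]), array([113.7,  31.6]), 5.78)
```

View pics/c7.png

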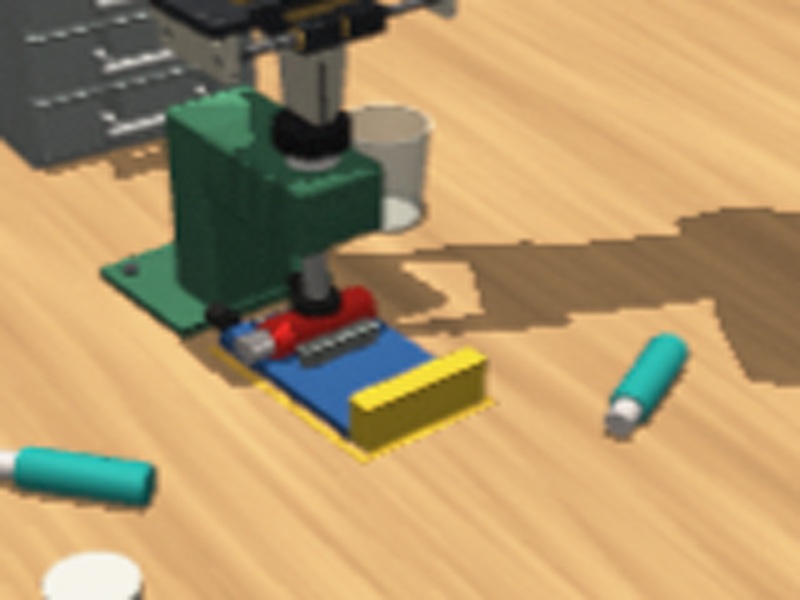

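The force rose to 25 N with travel stopped at the end stop (knob about 197 mm, past the third click). The pad at (315,298) clamps the red handle, and the carrier front sits at the stop (222,318). I'm handing in while holding.

```bash
python3 -c "from plant import bot; print(bot.close_job())"
```

```text
the job is handed in; nothing more can be done
None
```

The job is handed in with the carrier home against the back stops and the plunger still held down at its end stop, just past the third click, with the pad clamping the red handle.

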